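# Level the scale stand and check it under the hand

### The job

Level the small steel stand for the portion scale: set the spirit level down flat in the stand's recessed top, lying along the stand's long direction, and let go of it. Then turn the hand knob of the levelling foot until the bubble sits in the middle between its two lines. Last, press down firmly on top of the level, with the weight of half a kilogram to two kilograms, and finish still pressing like that, with the bubble still in the middle; leave the scale, the shaker and the jar where they stand.

Things in the scene. Friction and masses are not known exactly. Their poses are not given: they have to be found in the camera images.
- level: Spirit level: plain aluminium bar with black end caps, 176 long x 32 wide x 45 mm high, about 0.45 kg, lying on its flat underside on the counter at the start. Origin: centre of the underside; x along its length, z up. Grip it across the 32 mm at its middle (sides plain over the full height). It fits the recess either way round.
- vial (a point): Middle of the level's top, 45 mm above its underside, axes as the level's. Here is a window 50 mm long with the green vial, bubble and two black lines. On both sides of the window, from 25 to 88 mm from the middle, the top is plain and flat: press there, e.g. with one finger on each side of the window.
- bubble (a joint): Position of the pale bubble (14 mm long) along the level's x axis, in m; 0 is the middle of the vial, it can go 0.0155 each way. It goes to the higher end and settles in about a second. It lies in the middle between the two black lines (18 mm apart) when within 2 mm of 0.
- stand: The whole stand: a low stainless steel tray, 214 x 174 mm, rim 50 mm high, on two fixed feet at its -x end and one levelling foot on a lug at its +x end; does not slide. Origin: on the counter under the centre of the recess; x along its long direction towards the levelling foot, z up. Its +x end starts 0.8 to 1.7 mm too low.
- recess (a point): Centre of the flat floor of the stand's recessed top, 40 mm above the counter; x along the stand's long direction towards the levelling foot, z up. The recess is 190 (x) x 150 (y) mm; its rim is 12 mm wide and stands 10 mm above the floor.
- foot_grip (a point): Grip point of the levelling foot's hand knob, on its upright axis, 76 mm above the counter, 162 mm from the recess centre along +x. Round knurled black knob, diameter 40 mm, 60 to 88 mm above the counter, over a lug whose top is 40 mm high. Grip it from above at any angle. It stays where it is left and does not rise or sink.
- foot: The levelling foot with its knob (origin on its axis on the counter). Clockwise seen from above raises the stand's +x end, 4 mm a turn; the bubble then moves towards the foot, about 5.2 mm per radian turned. Takes about 0.12 N m. From the start 1.2 to 2.6 rad clockwise are needed, so regrasp if your wrist cannot turn that far.
- scale: Bystander: portion scale, flat grey box 180 x 140 x 42 mm with a steel pan, loose. Origin: centre of the underside.
- shaker: Bystander: clear drinks shaker, 76 mm in diameter, 196 mm high, loose. Origin: centre of the underside.
- jar: Bystander: amber topping jar with black cap, 68 mm in diameter, 95 mm high, loose. Origin: centre of the underside.

How it is judged:
By the outcome, as a careful person would: the job done as asked, in the order asked, and still so for the second after the job is handed in, while the arm keeps its last pose, push and grip.
It also fails if it takes over 72 s, if anything falls off the work surface, if the arm or the gripper's body presses on something with over 40 N, if the wrist force passes 120 N, or if a joint passes its speed limit or range.

### The arm

A 6-joint arm with a two-finger parallel gripper is mounted at the origin on the work surface. World frame = base frame: x ahead of the robot, y to its left, z up, the work surface at z = 0. Lengths are in m, angles in rad, forces in N, time in s.
With the tool pointing down it reaches from about 0.325 to 1 m from the base axis. Payload 5.1 kg.
Tool frame: the origin (TCP) lies at the very end of the fingers, on their centre line; the grasp point (between the pads) lies 19 mm behind it (hold_point_z is the distance from the TCP to the grasp point, in m); z points along the fingers, x is the direction in which the jaws open and shut, and the axes are right-handed (so a half turn about z gives the same grasp; the last joint's range is limited). The gripper opens to 85 mm and grips with 20 to 120 N. Pads are 22 mm wide; open, the fingers measure 114 mm over their backs; the gripper's body (76 mm by 85 mm) begins 54 mm behind the grasp point. The pads swing forward as they close: fully open they stand 13 mm farther back than shut.
Start: joints at [1.062, 0.124, 1.65, -0, 1.367, -0.083], TCP at [0.269, 0.592, 0.231] pointing down, gripper open.
Joint ranges: [-2.61, 2.61], [-1.02, 2.33], [0.03, 2.71], [-1.35, 4.49], [0.32, 2.68], [-2.91, 2.91]. Speed limits (rad/s): [2.57, 2.57, 3.14, 3.14, 3.14, 3.14].

### API

Orientations are given as a unit quaternion [w, x, y, z].
In Python, from station import * gives the robot as it stands.
- The arm moves only by the shell command python3 -m pendant 'ROWS'. ROWS is JSON, a list of rows, each a list of 7 numbers: the shift along the tool's x, y, z in mm, then the turn, a rotation vector about the tool's x, y, z in rad, then the opening, from 0 (shut) to 1 (fully open). In form: [[tx, ty, tz, ax, ay, az, hand], ...]. A call has 1 to 8 rows; each row shifts and turns the commanded pose from where the row before left it, along the tool's axes as they then stand; what a row does not reach is not made up. A row lasts 1/10 s, in which the tool goes at most 50 mm and 8.59 degrees, less where a joint would pass 70% of its speed; a pose out of reach is approached as far as the arm can. A call with a gripper value outside its range is refused whole. The fingers move at their own pace and stop on an object; the grip force is fixed at half the most. Time passes only in rows, so rows that do not move let the fingers close. It gives the time, the measured TCP pose, the force and the opening at its end, in the units of the state.
- sense(): the state, without advancing time (a new reading comes with each control period).
- read_camera(name): name is "scene" or "side" or "wrist"; returns a dict with "image" (480x640x3 uint8, blue, green, red), "fx", "fy", "cx", "cy" (pixels), "R" (3x3) and "t" (3): a world point X has camera coordinates R X + t; the wrist camera has in their place "mount" (4x4, takes a point from camera to tool coordinates, whose origin is the TCP and whose axes are the tool frame's). Camera axes: x right, y down, z forward; pixel columns grow to the right and rows downward; lengths in m; the calibration is good to about 2 mm. A picture is of the moment at which its call begins: read the wrist's pose just before it. There is no depth.
- finish_job(): hands the job in, once; it reports no verdict.
Trained networks look in the newest picture that a camera, given by its name, has taken for a name from the list of things; names that differ only in an ending like _2 or _b are one class to them, and where a whole thing is asked for, a point or a joint stands for the part that bears it (a point fixed in the world has none). Each returns a list of dicts, best first, with "p" (0 to 1); they miss things now and then, are a little off and sometimes report something else, mostly with a low value. They report only what shows in the picture. A call takes as long as a camera call.
- outline_of(camera, thing): "region" (480x640 bool, what is visible of it) and "location" ([column, row] as shares, 0 to 1, of the picture: columns of its width, rows of its height, amid what is visible of it).
- spot_point(camera, thing): "location" ([column, row] as shares, 0 to 1, of the picture: columns of its width, rows of its height: a listed point, or the origin of a listed thing).
The state is a dict: "t": time; "joints": joint angles; "qvel": joint speeds; "tau": joint torques, N m; "ee_pos": TCP position; "tcp_rot": TCP orientation; "wrist_force": force on the tool from outside, world axes, zero at the start; "moment": the same for the moment, N m; "width": finger opening in m.
Only numpy, scipy, OpenCV 4.12 (cv2) and the standard library are available. Lean on these libraries where they do the work, as an engineer would, in place of code of your own. Each camera call takes 0.05 s, during which the arm holds its last target.

## Working session

There is one attempt and no reset: what is moved stays moved. The work goes in short steps, Python scripts to look and compute and a shell command to move; the robot and the scene stay as the last step left them, time stands still between calls to the robot, and variables do not carry over. Pictures are saved under pics/ and viewed, and the job is handed in when it is done.

```bash
ls; mkdir -p pics; cat > h.py <<'E'
from station import *
import numpy as np, cv2
from scipy.spatial.transform import Rotation as Ro
def cam(name):
    s=sense(); c=read_camera(name)
    K=np.array([[c['fx'],0,c['cx']],[0,c['fy'],c['cy']],[0,0,1.]])
    if 'R' in c: R=np.array(c['R']);t=np.array(c['t'])
    else:
        q=s['tcp_rot']; T=np.eye(4); T[:3,:3]=Ro.from_quat([q[1],q[2],q[3],q[0]]).as_matrix(); T[:3,3]=s['ee_pos']
        W=T@np.array(c['mount']); R=W[:3,:3].T; t=-R@W[:3,3]
    return dict(K=K,R=R,t=t,im=np.array(c['image']),s=s)
def back(c,uv,z):
    d=c['R'].T@np.linalg.solve(c['K'],[uv[0],uv[1],1.]); o=-c['R'].T@c['t']
    return o+d*(z-o[2])/d[2]
def proj(c,X):
    p=c['K']@(c['R']@np.array(X)+c['t']); return p[:2]/p[2]
def pt(camn,th,n=2):
    return [(round(d['p'],2),np.array(d['location'])*[640,480]) for d in spot_point(camn,th)[:n]]
E
python3 - <<'E'
from h import *
print({k:np.round(v,3) for k,v in sense().items()})
for n in ('scene','side','wrist'):
    c=cam(n); cv2.imwrite(f'pics/a_{n}.png',c['im'])
    print(n,'campos',-c['R'].T@c['t'])
    for th,z in (('level',0),('vial',.045),('recess',.04),('stand',0),('foot_grip',.076),('foot',0),('scale',0),('shaker',0),('jar',0)):
        for p,uv in pt(n,th,2): print(th,p,uv.round(1),back(c,uv,z).round(4))
E
```

```text
pics
{'t': np.float64(0.0), 'joints': array([ 1.062,  0.125,  1.652,  0.   ,  1.368, -0.083]), 'qvel': array([ 0.   , -0.   ,  0.001,  0.001,  0.002,  0.001]), 'tau': array([-2.0000e-03, -4.2361e+01, -3.6545e+01, -0.0000e+00,  7.0000e-03,
       -0.0000e+00]), 'ee_pos': array([0.268, 0.591, 0.23 ]), 'tcp_rot': array([ 0.001,  0.841,  0.542, -0.001]), 'wrist_force': array([-0.048,  0.511, -0.255]), 'moment': array([ 0.044, -0.003,  0.032]), 'width': np.float64(0.085)}
scene campos [ 0.92603254 -0.51548421  0.95450203]
level 0.9 [369.9 164.8] [0.4467 0.2805 0.    ]
level 0.29 [375.1 153. ] [0.4303 0.3286 0.    ]
vial 0.95 [373.5 153.1] [0.4506 0.2855 0.045 ]
recess 0.73 [326.5 229.8] [ 5.147e-01 -2.000e-04  4.000e-02]
stand 0.58 [325.9 241.2] [ 0.518  -0.0064  0.    ]
foot_grip 0.53 [293.8 179.4] [0.3643 0.0496 0.076 ]
foot 0.5 [294.6 200.2] [0.3673 0.0436 0.    ]
scale 0.69 [259.4 382.9] [ 0.6389 -0.3737  0.    ]
shaker 0.82 [448.6 222.5] [0.7281 0.2451 0.    ]
jar 0.75 [203.6 315.6] [ 0.4334 -0.3441  0.    ]
side campos [0.37383974 0.68341247 0.8613663 ]
level 0.61 [344.8 409.8] [0.4458 0.2838 0.    ]
vial 0.86 [345.1 395.8] [0.4472 0.2818 0.045 ]
recess 0.66 [346.9 258.9] [ 0.512 -0.001  0.04 ]
stand 0.68 [345.8 269.2] [ 0.5145 -0.0073  0.    ]
foot_grip 0.96 [422.3 283. ] [0.3613 0.0488 0.076 ]
foot 0.65 [418.3 312.1] [0.3575 0.0586 0.    ]
foot 0.43 [347.5 256.7] [ 0.5188 -0.0405  0.    ]
scale 0.63 [333.7 151.2] [ 0.6324 -0.3676  0.    ]
shaker 0.65 [198.5 355.6] [0.7204 0.2529 0.    ]
jar 0.64 [410.1 171.1] [ 0.4367 -0.3422  0.    ]
wrist campos [0.20948477 0.6183951  0.37437262]
vial 0.65 [131.9 470.7] [0.4524 0.2754 0.045 ]
```

View pics/a_scene.png

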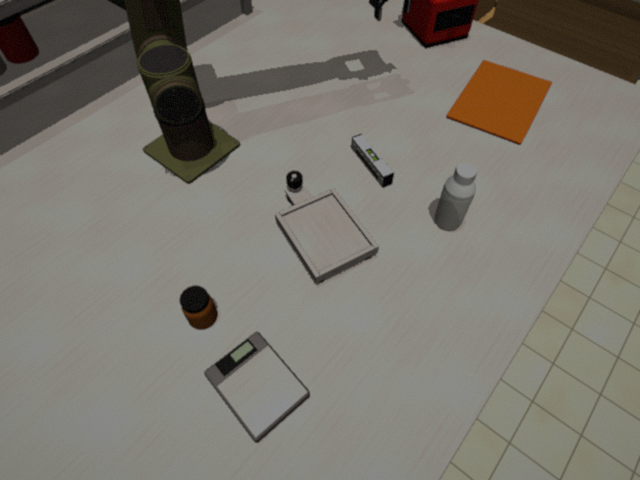

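View pics/a_side.png

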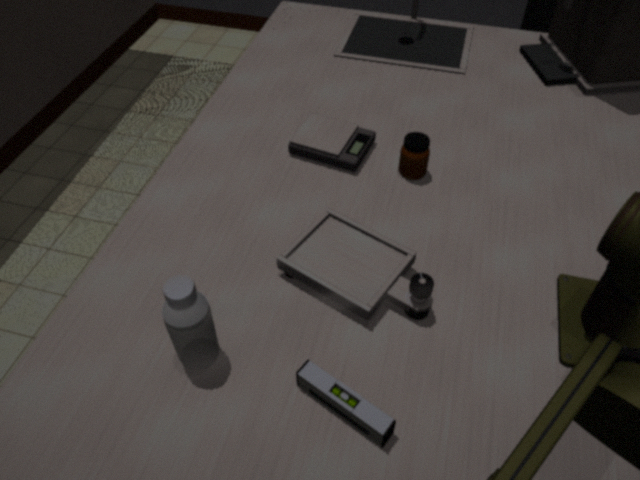

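```bash
python3 - <<'E'
from h import *
for n in ('scene','side'):
    c=cam(n)
    for th in ('level','stand'):
        o=outline_of(n,th)
        for d in o[:1]:
            cnt=max(cv2.findContours(d['region'].astype(np.uint8),0,2)[0],key=cv2.contourArea)[:,0]
            r=cv2.minAreaRect(cnt.astype(np.float32)); 
            im=c['im'].copy(); im[d['region']]=im[d['region']]//2
            z={'level':.045,'stand':.05}[th]
            w=np.array([back(c,p,z)[:2] for p in cnt]).astype(np.float32)
            R=cv2.minAreaRect(w*1000); print(n,th,d['p'],R); print(cv2.boxPoints(R).round())
E
```

```text
scene level 0.78 ((458.645263671875, 262.7622985839844), (56.190914154052734, 205.06747436523438), 67.69197082519531)
[[353. 276.]
 [543. 198.]
 [564. 250.]
 [374. 328.]]
scene stand 0.93 ((470.9090270996094, 5.2586517333984375), (181.97625732421875, 337.2708740234375), 69.86884307861328)
[[ 281.  -22.]
 [ 598. -138.]
 [ 661.   33.]
 [ 344.  149.]]
side level 0.97 ((448.59991455078125, 289.8251953125), (51.47963333129883, 182.2012176513672), 67.72042083740234)
[[355. 301.]
 [523. 231.]
 [543. 279.]
 [374. 348.]]
side stand 0.71 ((475.55682373046875, 20.278099060058594), (197.13323974609375, 301.45928955078125), 70.03526306152344)
[[ 300.  -21.]
 [ 584. -124.]
 [ 651.   61.]
 [ 368.  164.]]
```

The scene picture shows the stand at (326,235), the knob at (294,179), the level at (372,160), and the jar, scale and shaker all clear of it. The level axis is about -22°, and the jaws are nearly across it already. I'll move over the level next.

```bash
python3 -m pendant '[[-25,36,0,0,0,0,1],[-26,36,0,0,0,0,1],[-26,36,0,0,0,0,1],[-26,36,0,0,0,0,1],[-26,36,0,0,0,0,1],[-26,36,0,0,0,0,1],[-26,36,0,0,0,0,1],[-25,36,0,0,0,-0.037,1]]'; python3 -m pendant '[[0,0,0,0,0,0,1],[0,0,0,0,0,0,1]]'; cat > look.py <<'E'
from h import *
import sys
tag=sys.argv[1]
c=cam('wrist'); cv2.imwrite(f'pics/{tag}.png',c['im'])
q=c['s']['tcp_rot']; M=Ro.from_quat([q[1],q[2],q[3],q[0]]).as_matrix()
print('tcp',np.array(c['s']['ee_pos']).round(4),'yaw x',np.degrees(np.arctan2(M[1,0],M[0,0])).round(2),'z',M[:,2].round(4))
for a in sys.argv[2:]:
    th,z=a.split('=')
    for p,uv in pt('wrist',th,2):
        X=back(c,uv,float(z)); print(th,p,uv.round(1),X.round(4),'tool d mm',(M.T@(X-c['s']['ee_pos'])*1000).round(1))
E
python3 look.py b1 vial=.045 level=0 foot_grip=.076 recess=.04
```

```text
t: 2.6
ee_pos: [0.4463, 0.2837, 0.2316]
tcp_rot: [0.0, 0.83, 0.558, 0.0]
wrist_force: [1.6, -0.3, -0.1]
width: 0.0851
t: 2.8
ee_pos: [0.4461, 0.2848, 0.2315]
tcp_rot: [-0.0, 0.831, 0.556, 0.0]
wrist_force: [0.2, 0.4, 0.9]
width: 0.0853
tcp [0.4461 0.2848 0.2315] yaw x 67.58 z [-0.e+00  5.e-04 -1.e+00]
vial 0.85 [308.8 225.5] [0.4509 0.2762 0.045 ] tool d mm [ -6.2   7.8 186.5]
level 0.59 [312.2 213.3] [0.4488 0.2802 0.    ] tool d mm [ -3.3   4.4 231.5]
level 0.53 [112.3 355. ] [ 0.516  -0.0053  0.    ] tool d mm [-241.6  175.3  231.3]
foot_grip 0.62 [ 32.8 241.3] [0.3664 0.0526 0.076 ] tool d mm [-245.1   15.   155.3]
recess 0.71 [ 93.6 377.4] [ 0.5182 -0.0047  0.04  ] tool d mm [-240.2  177.2  191.3]
recess 0.54 [ 30.1 240.6] [0.3624 0.0197 0.04  ] tool d mm [-277.1   23.8  191.3]
```

View pics/b1.png

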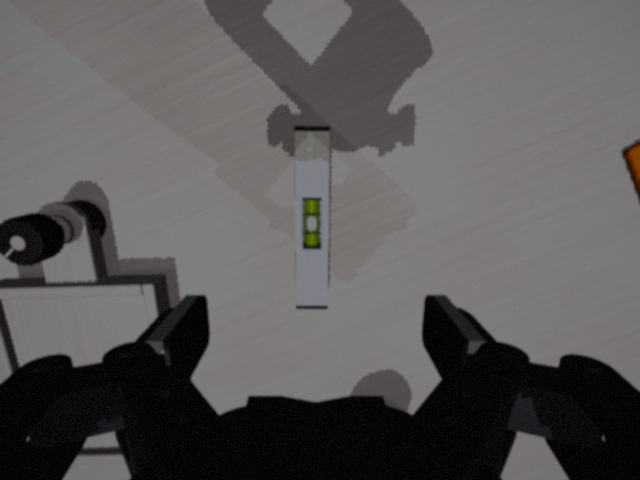

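```bash
python3 - <<'E'
from h import *
c=cam('wrist'); d=outline_of('wrist','level')[0]
r=d['region'].astype(np.uint8)
cnt=max(cv2.findContours(r,0,2)[0],key=cv2.contourArea)[:,0]
w=np.array([back(c,p,.045)[:2] for p in cnt]).astype(np.float32)*1000
R=cv2.minAreaRect(w);print(R);print(cv2.boxPoints(R).round())
E
```

```text
((449.284423828125, 279.7657165527344), (31.967008590698242, 175.15826416015625), 67.35498809814453)
[[362. 299.]
 [524. 231.]
 [536. 261.]
 [375. 328.]]
```

The wrist picture shows the level upright at (312,222). Its measured outline is 175 x 32 mm, which fits, with a jaw yaw of 67.4°. I'll descend and grip.

```bash
python3 -m pendant '[[-3.4,5,0,0,0,0.003,1],[0,0,45,0,0,0,1],[0,0,45,0,0,0,1],[0,0,45,0,0,0,1],[0,0,35,0,0,0,1],[0,0,25,0,0,0,1],[0,0,15,0,0,0,1],[0,0,6,0,0,0,1]]';  python3 -m pendant '[[0,0,0,0,0,0,0.6],[0,0,0,0,0,0,0.3],[0,0,0,0,0,0,0.2],[0,0,0,0,0,0,0.2],[0,0,0,0,0,0,0.2],[0,0,0,0,0,0,0.2]]'; python3 look.py b2 vial=.045
```

```text
t: 3.95
ee_pos: [0.4483, 0.2799, 0.0138]
tcp_rot: [-0.0, 0.831, 0.556, -0.001]
wrist_force: [-0.5, 0.4, 0.4]
width: 0.0854
t: 4.55
ee_pos: [0.4502, 0.2808, 0.017]
tcp_rot: [0.0, 0.831, 0.556, 0.001]
wrist_force: [-0.4, -1.4, 6.4]
width: 0.0311
tcp [0.4502 0.2808 0.017 ] yaw x 67.56 z [ 2.4e-03  9.0e-04 -1.0e+00]
vial 0.73 [312.8 337.2] [0.4514 0.2791 0.045 ] tool d mm [ -1.1   1.8 -28. ]
```

View pics/b2.png

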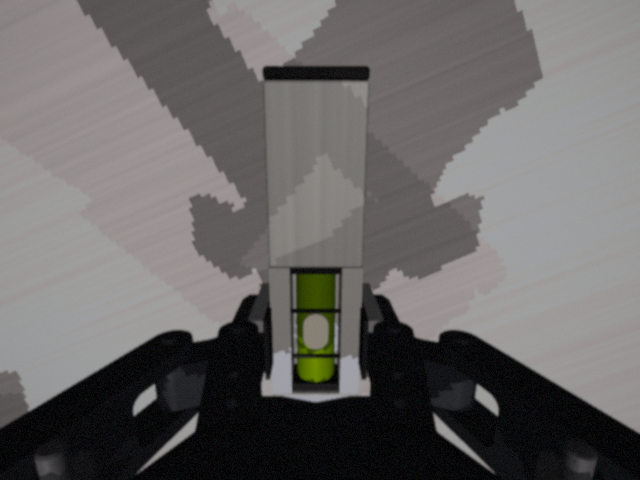

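The picture shows the level held at its middle, width 31 mm, with the bubble between its lines. I'll lift it and carry it over the stand.

```bash
python3 -m pendant '[[0,0,-20,0,0,0,0.2],[0,0,-40,0,0,0,0.2],[0,0,-40,0,0,0,0.2],[0,0,-40,0,0,0,0.2],[-10,8,-40,0,0,0,0.2],[-25,18,-15,0,0,0,0.2],[-30,20,0,0,0,-0.05,0.2],[-30,22,0,0,0,0,0.2]]';python3 -m pendant '[[-30,22,0,0,0,0,0.2],[-30,22,0,0,0,0,0.2],[-30,22,0,0,0,0,0.2],[-30,22,0,0,0,0,0.2],[-21,14,0,0,0,0,0.2],[0,0,0,0,0,0,0.2],[0,0,0,0,0,0,0.2]]'; python3 look.py b3 recess=.04 foot_grip=.076 stand=0
```

```text
t: 5.45
ee_pos: [0.4767, 0.1661, 0.21]
tcp_rot: [-0.0, 0.816, 0.577, -0.0]
wrist_force: [0.5, -0.5, -5.7]
width: 0.0313
t: 6.15
ee_pos: [0.5253, -0.0002, 0.2088]
tcp_rot: [-0.001, 0.817, 0.576, -0.001]
wrist_force: [-0.2, 0.7, -4.7]
width: 0.0311
tcp [ 5.253e-01 -2.000e-04  2.088e-01] yaw x 70.34 z [-2.8e-03  9.0e-04 -1.0e+00]
```

View pics/b3.png

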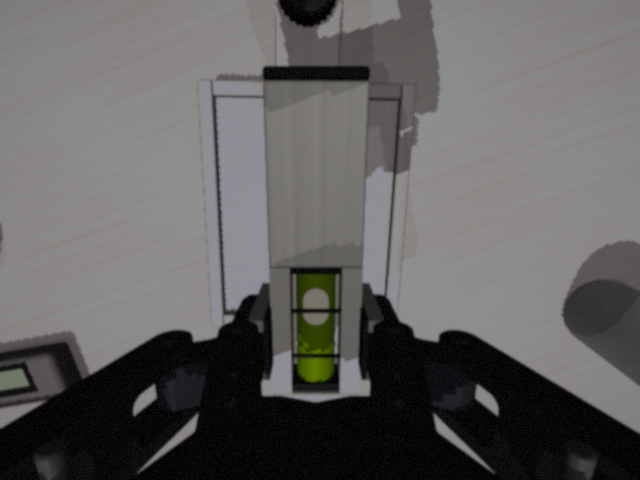

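The picture shows the stand under the held level: far outer rim corners near (198,81) and (416,85), and the knob top at (307,0).

```bash
python3 - <<'E'
from h import *
c=cam('wrist')
im=c['im'][60:360,170:440]; 
cv2.imwrite('pics/b3z.png',cv2.resize(cv2.convertScaleAbs(im,alpha=1.3),None,fx=2,fy=2,interpolation=cv2.INTER_CUBIC))
d=[x for x in outline_of('wrist','stand')]
for x in d: print(x['p'],x['region'].sum())
for a,b in (((198,81),(416,85)),):
    A=back(c,a,.05);B=back(c,b,.05);v=B-A; print(A,B,np.linalg.norm(v),np.degrees(np.arctan2(v[1],v[0])),'inward mid',(A+B)/2)
for n in ('scene','side'):
    c=cam(n)
    for th,z in (('recess',.04),('foot_grip',.076)):
        for p,uv in pt(n,th,2): print(n,th,p,back(c,uv,z).round(4))
E
```

```text
0.98 27875
0.61 26468
0.46 31898
[ 0.38715307 -0.04784947  0.05      ] [0.4471093  0.11290163 0.05      ] 0.1715682621748139 69.54571436059044 inward mid [0.41713119 0.03252608 0.05      ]
scene recess 0.92 [5.171e-01 3.000e-04 4.000e-02]
side recess 0.77 [ 0.5156 -0.0038  0.04  ]
side foot_grip 0.84 [0.3672 0.0507 0.076 ]
side foot_grip 0.48 [0.5017 0.0636 0.076 ]
```

View pics/b3z.png

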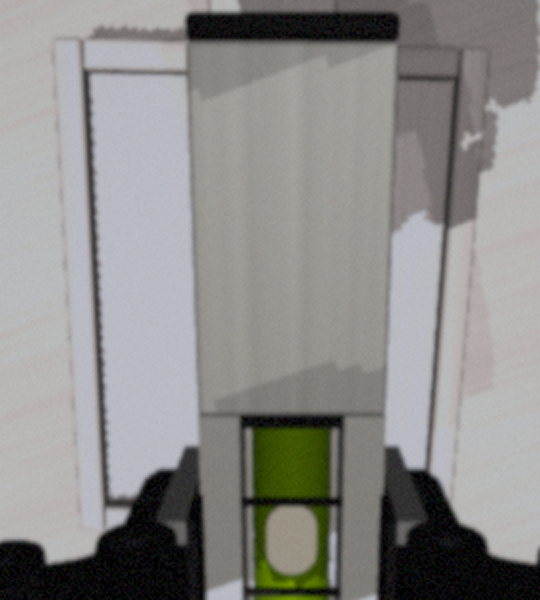

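```bash
python3 -m pendant '[[-6.1,-8,20,0,0,0.006,0.2],[0,0,30,0,0,0,0.2],[0,0,30,0,0,0,0.2],[0,0,25,0,0,0,0.2],[0,0,20,0,0,0,0.2],[0,0,9,0,0,0,0.2],[0,0,0,0,0,0,0.2],[0,0,0,0,0,0,0.2]]'; python3 look.py b4;python3 - <<'E'
from h import *
for n in ('scene','side'):
    c=cam(n); u=proj(c,[.515,0,.05]).astype(int)
    im=c['im'][u[1]-100:u[1]+100,u[0]-130:u[0]+130]
    cv2.imwrite(f'pics/b4_{n}.png',cv2.resize(cv2.convertScaleAbs(im,alpha=1.4),None,fx=3,fy=3,interpolation=cv2.INTER_CUBIC)[:600,:780])
E
```

```text
t: 7.55
ee_pos: [0.5175, -0.0031, 0.0774]
tcp_rot: [0.001, 0.819, 0.574, 0.001]
wrist_force: [-0.0, -0.4, -4.6]
width: 0.0311
tcp [ 0.5175 -0.0031  0.0774] yaw x 70.07 z [ 1.6e-03 -2.0e-04 -1.0e+00]
```

View pics/b4.png

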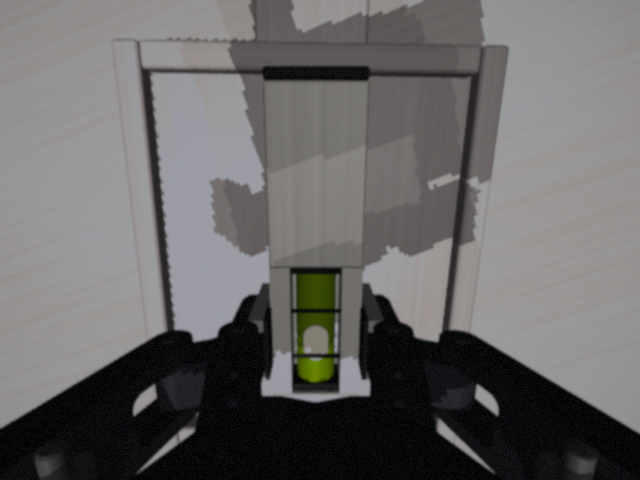

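View pics/b4_scene.png

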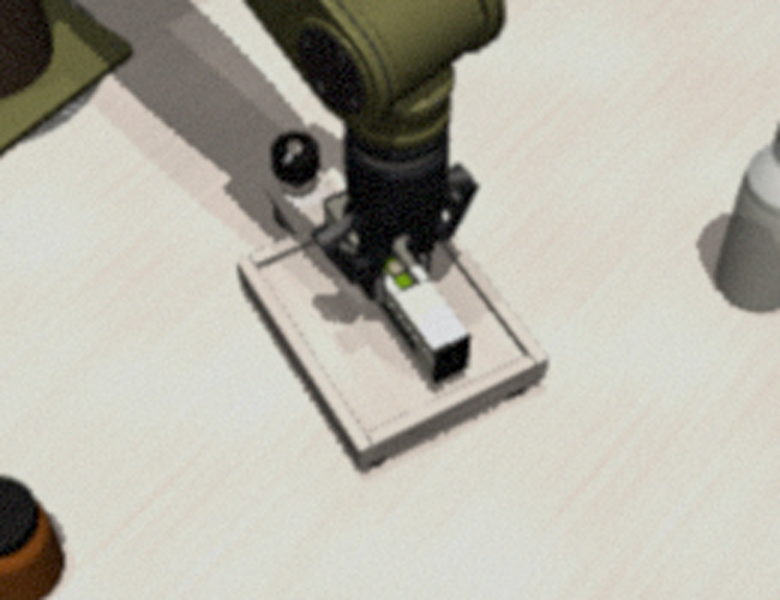

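View pics/b4_side.png

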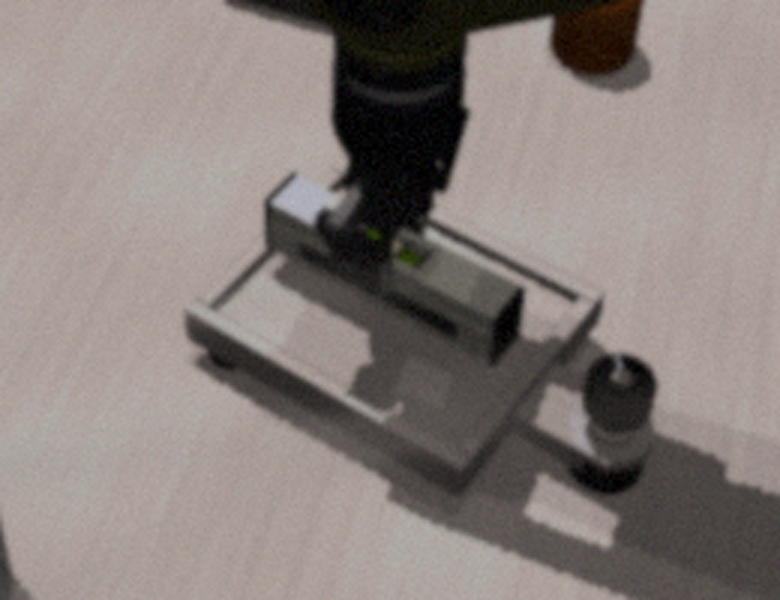

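The pictures show the level hanging over the recess, centred sideways (level at column 316, inner rims at 148 and 470). I'll check the fit along its length.

```bash
python3 - <<'E'
from h import *
c=cam('wrist'); q=c['s']['tcp_rot']; M=Ro.from_quat([q[1],q[2],q[3],q[0]]).as_matrix()
T=lambda X:(M.T@(X-c['s']['ee_pos'])*1000).round(1)
print('cap end top',T(back(c,(316,67),.0774-.017+.045)))
for uv,z in (((128,40),.05),((494,46),.05),((144,67),.05),((480,73),.05),((150,72),.04),((472,76),.04)): print(uv,T(back(c,uv,z)))
E
```

```text
cap end top [ -0.  -87.4 -27.6]
(128, 40) [ -80.9 -108.9   27.7]
(494, 46) [  77.2 -106.6   27.8]
(144, 67) [-75.4 -98.3  27.7]
(480, 73) [ 72.4 -95.9  27.8]
(150, 72) [-77.2 -98.1  37.7]
(472, 76) [ 73.1 -96.5  37.8]
```

```bash
python3 -m pendant '[[-1.5,-1.8,0,0,0,0.01,0.2],[0,0,6,0,0,0,0.2],[0,0,6,0,0,0,0.2],[0,0,4,0,0,0,0.2],[0,0,3,0,0,0,0.2],[0,0,1,0,0,0,0.2],[0,0,0,0,0,0,0.2],[0,0,0,0,0,0,0.2]]'
```

```text
t: 8.55
ee_pos: [0.5148, -0.0038, 0.0567]
tcp_rot: [0.0, 0.822, 0.57, 0.0]
wrist_force: [-1.9, -0.0, -1.0]
width: 0.0311
```

```bash
python3 -m pendant '[[0,0,0.7,0,0,0,0.2],[0,0,0,0,0,0,0.2],[0,0,0,0,0,0,0.5],[0,0,0,0,0,0,0.8],[0,0,0,0,0,0,0.9],[0,0,0,0,0,0,0.9]]';python3 -m pendant '[[0,0,-10,0,0,0,0.9],[0,0,-30,0,0,0,0.9],[0,0,-40,0,0,0,0.9],[0,0,-40,0,0,0,0.9],[0,0,-40,0,0,0,0.9],[0,0,0,0,0,0,0.9],[0,0,0,0,0,0,0.9]]'; python3 look.py b5 vial=.085 recess=.04 foot_grip=.076
```

```text
t: 9.15
ee_pos: [0.5147, -0.0039, 0.0557]
tcp_rot: [0.0, 0.822, 0.57, 0.0]
wrist_force: [0.3, 0.4, -0.5]
width: 0.0767
t: 9.85
ee_pos: [0.5153, -0.0039, 0.2178]
tcp_rot: [0.001, 0.822, 0.57, 0.001]
wrist_force: [-0.1, -0.4, -0.3]
width: 0.077
tcp [ 0.5153 -0.0039  0.2178] yaw x 69.5 z [ 3.8e-03 -4.0e-04 -1.0e+00]
vial 0.71 [314.6 232.3] [ 0.517  -0.0051  0.085 ] tool d mm [ -0.7   1.5 132.8]
foot_grip 0.97 [312.3   5. ] [0.3648 0.0501 0.076 ] tool d mm [  -2.2 -160.4  141.2]
foot_grip 0.5 [314.5 230.9] [ 0.5179 -0.0056  0.076 ] tool d mm [ -0.8   2.5 141.8]
```

View pics/b5.png

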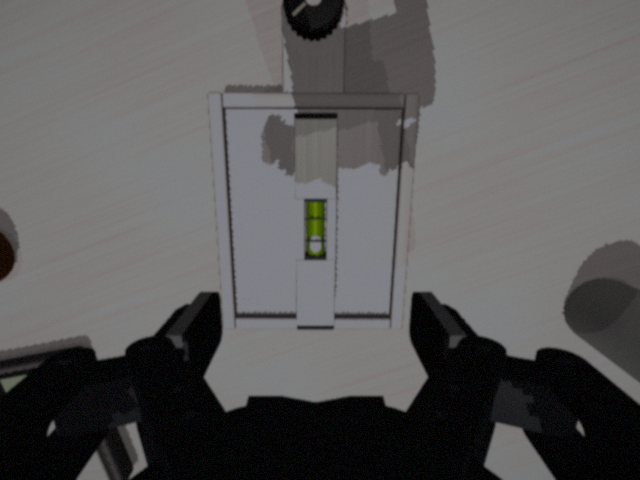

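The picture shows the level lying in the recess (cap ends at rows 114 and 328), with the bubble near row 245 at the -x end, as expected when +x is low. I'll check that it sits flat and measure the bubble.

```bash
cat > bub.py <<'E'
from h import *
import sys
# rectify level's top around the vial; x axis of picture = stand +x direction
tag=sys.argv[1]; n=sys.argv[2]
yaw=np.radians(159.6); ux=np.array([np.cos(yaw),np.sin(yaw),0]); uy=np.array([-ux[1],ux[0],0])
c=cam(n); C=np.array([.5165,-.0045,.085]); cx=float(sys.argv[3]) if len(sys.argv)>3 else 0
S=6; L=100;W=22
src=[];dst=[]
for a in (-L,L):
    for b in (-W,W):
        src.append(proj(c,C+ux*a/1e3+uy*b/1e3)); dst.append([(a+L)*4,(b+W)*4])
H=cv2.getPerspectiveTransform(np.float32(src),np.float32(dst))
im=cv2.warpPerspective(c['im'],H,(L*8,W*8),flags=cv2.INTER_CUBIC)
cv2.imwrite(f'pics/{tag}.png',cv2.resize(np.vstack([im,cv2.convertScaleAbs(im,alpha=2)]),None,fx=1,fy=1))
g=im.astype(int)[W*4-28:W*4+28]
G=cv2.GaussianBlur(im,(0,0),2).astype(int)
row=G[W*4-16:W*4+16].mean(0); green=(row[:,1]-row[:,0])
# lines/bubble: print profile in the window
for a in range(-30,31,2): print(a, row[(a+L)*4].round().astype(int), end=' ; ')
E
python3 bub.py c1 wrist; echo; python3 - <<'E'
from h import *
c=cam('wrist'); q=c['s']['tcp_rot']; M=Ro.from_quat([q[1],q[2],q[3],q[0]]).as_matrix()
T=lambda X:(M.T@(X-c['s']['ee_pos'])*1000).round(1)
for uv in ((295,114),(337,114),(297,328),(334,328),(305,198),(326,259)): print(uv,T(back(c,uv,.085)),back(c,uv,.085).round(4))
E
```

```text
-30 [136 129 128] ; -28 [136 129 128] ; -26 [135 128 127] ; -24 [109 104 104] ; -22 [44 43 45] ; -20 [20 48 39] ; -18 [23 93 74] ; -16 [ 94 114 105] ; -14 [128 125 123] ; -12 [132 127 125] ; -10 [132 126 125] ; -8 [100  96  96] ; -6 [100 100 100] ; -4 [100 109 104] ; -2 [28 92 74] ; 0 [  5 101  79] ; 2 [  5 103  80] ; 4 [  5 103  81] ; 6 [  5 103  80] ; 8 [  5 101  78] ; 10 [17 74 59] ; 12 [10 74 57] ; 14 [ 6 99 77] ; 16 [  7 103  80] ; 18 [  5 103  80] ; 20 [  5 102  80] ; 22 [  5 102  79] ; 24 [25 72 59] ; 26 [63 62 62] ; 28 [129 122 121] ; 30 [136 129 128] ; 
(295, 114) [-14.8 -87.2 129.1] [0.4263 0.013  0.085 ]
(337, 114) [ 15.5 -87.2 129.1] [0.4369 0.0414 0.085 ]
(297, 328) [-15.6  83.7 128.6] [ 0.586  -0.0476  0.085 ]
(334, 328) [ 15.7  83.6 128.5] [ 0.597  -0.0183  0.085 ]
(305, 198) [ -8.  -26.4 128.9] [ 0.4856 -0.002   0.085 ]
(326, 259) [  8.5  22.5 128.7] [ 0.5372 -0.0037  0.085 ]
```

View pics/c1.png

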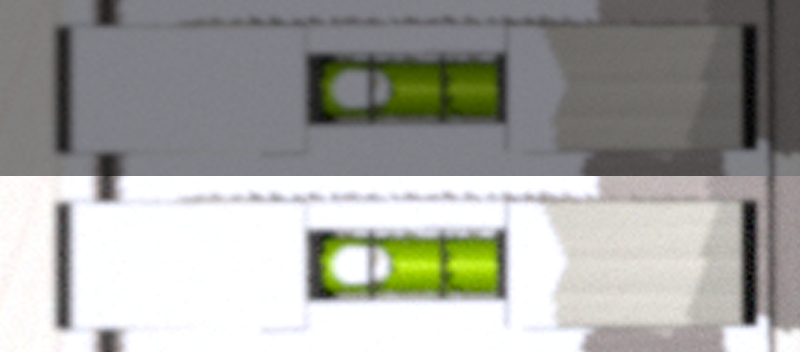

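The rectified picture shows the lines at about -7 and +11 mm and the bubble at about -10, so it sits about 11.7 mm off the middle. That needs about 2.25 rad clockwise. Next I'll go above the knob.

```bash
python3 -m pendant '[[0,-25,0,0,0,-0.1,1],[0,-30,0,0,0,-0.1,1],[-5,-30,0,0,0,-0.1,1]]'; python3 -c "
from h import *
print(np.round(sense()['joints'],3))"; python3 look.py d1 foot_grip=.076
```

```text
t: 10.45
ee_pos: [0.4304, 0.0129, 0.2145]
tcp_rot: [-0.001, 0.726, 0.688, -0.001]
wrist_force: [0.6, -0.9, 0.9]
width: 0.0854
[-0.095 -0.379  2.133  0.     1.39  -1.613]
tcp [0.4304 0.0129 0.2145] yaw x 86.98 z [-2.4e-03  4.0e-04 -1.0e+00]
foot_grip 0.56 [360.6 141.3] [0.3635 0.0506 0.076 ] tool d mm [ 34.1 -68.4 138.7]
```

```bash
python3 -m pendant '[[0,0,0,0,0,0.145,1],[0,0,0,0,0,0.145,1],[0,0,0,0,0,0.145,1],[0,0,0,0,0,0.145,1],[0,0,0,0,0,0.145,1],[0,0,0,0,0,0.145,1],[0,0,0,0,0,0.13,1],[0,0,0,0,0,0,1]]'; cat > to.py <<'E'
from h import *
import sys
s=sense();q=s['tcp_rot']; M=Ro.from_quat([q[1],q[2],q[3],q[0]]).as_matrix()
X=np.array([float(v) for v in sys.argv[1:4]])
print('tcp',np.round(s['ee_pos'],4),'yaw',np.degrees(np.arctan2(M[1,0],M[0,0])).round(1),'tool move mm',(M.T@(X-s['ee_pos'])*1000).round(1),'tilt',M[:,2].round(4),'w',np.round(s['width'],4),'F',np.round(s['wrist_force'],1),'j',np.round(s['joints'],2))
E
python3 to.py .365 .0507 .057; python3 look.py d2 foot_grip=.076
```

```text
t: 11.35
ee_pos: [0.4319, 0.0123, 0.2151]
tcp_rot: [-0.0, 0.967, 0.253, -0.0]
wrist_force: [-0.2, 0.2, -0.4]
width: 0.0856
tcp [0.4319 0.0123 0.2151] yaw 29.4 tool move mm [-39.4 -66.2 158.2] tilt [-9.e-04  1.e-04 -1.e+00] w 0.0856 F [-0.2  0.2 -0.4] j [-0.1  -0.38  2.13  0.    1.39 -0.61]
tcp [0.4319 0.0123 0.2151] yaw x 29.36 z [-9.e-04  1.e-04 -1.e+00]
foot_grip 0.73 [262.8 146.2] [0.3654 0.0494 0.076 ] tool d mm [-39.7 -64.9 139.2]
```

```bash
python3 -m pendant '[[-13,-22,0,0,0,0,1],[-13,-22,0,0,0,0,1],[-13.5,-22,0,0,0,0,1],[0,0,30,0,0,0,1],[0,0,15,0,0,0,1],[0,0,0,0,0,0,1],[0,0,0,0,0,0,1]]'; python3 look.py d3 foot_grip=.076
```

```text
t: 12.15
ee_pos: [0.365, 0.0504, 0.1709]
tcp_rot: [-0.0, 0.967, 0.254, -0.0]
wrist_force: [0.0, -0.6, -0.1]
width: 0.0855
tcp [0.365  0.0504 0.1709] yaw x 29.44 z [-2.e-04  0.e+00 -1.e+00]
foot_grip 0.64 [314.2 241.6] [0.3641 0.0513 0.076 ] tool d mm [-0.3 -1.1 94.9]
```

View pics/d3.png

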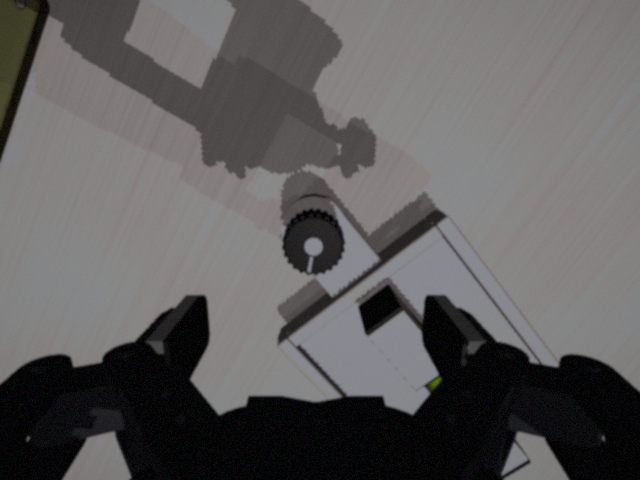

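The knob top is centred at (314,246) between the fingers, and the level's end is clear of them. I'll descend and grip.

```bash
python3 -c "
from h import *
c=cam('wrist');print(back(c,(314,246),.088))"; python3 -m pendant '[[0,-0.5,40,0,0,0,1],[0,0,35,0,0,0,1],[0,0,25,0,0,0,1],[0,0,13,0,0,0,1],[0,0,0,0,0,0,0.6],[0,0,0,0,0,0,0.3],[0,0,0,0,0,0,0.2],[0,0,0,0,0,0,0.2]]';python3 -m pendant '[[0,0,0,0,0,0,0.2],[0,0,0,0,0,0,0.2]]'; python3 to.py .365 .0507 .057
```

```text
[0.36493562 0.05107048 0.088     ]
t: 13.1
ee_pos: [0.3638, 0.0497, 0.0596]
tcp_rot: [0.001, 0.967, 0.254, -0.003]
wrist_force: [-12.2, -6.5, 13.0]
width: 0.0385
t: 13.3
ee_pos: [0.3638, 0.0497, 0.0595]
tcp_rot: [0.001, 0.967, 0.254, -0.002]
wrist_force: [-11.3, -5.7, 10.8]
width: 0.0382
tcp [0.3638 0.0497 0.0595] yaw 29.5 tool move mm [ 1.6 -0.3  2.5] tilt [-0.0039 -0.0035 -1.    ] w 0.0382 F [-11.3  -5.7  10.8] j [-0.01 -0.38  2.41 -0.    1.12 -0.52]
```

```bash
python3 -m pendant '[[-1.4,0,-1.5,0,0,0,0.2],[0,0,0,0,0,0,0.2]]'; python3 to.py .365 .0507 .057;  python3 -m pendant '[[0,0,0,0,0,0.14,0.2],[0,0,0,0,0,0.14,0.2],[0,0,0,0,0,0.14,0.2],[0,0,0,0,0,0.14,0.2],[0,0,0,0,0,0.14,0.2],[0,0,0,0,0,0.14,0.2],[0,0,0,0,0,0,0.2]]'; python3 to.py .365 .0507 .057; python3 look.py e1
```

```text
t: 13.5
ee_pos: [0.3637, 0.0496, 0.0597]
tcp_rot: [0.001, 0.967, 0.254, 0.0]
wrist_force: [1.2, -4.1, -1.9]
width: 0.038
tcp [0.3637 0.0496 0.0597] yaw 29.4 tool move mm [ 1.7 -0.3  2.7] tilt [ 0.0013 -0.0015 -1.    ] w 0.038 F [ 1.2 -4.1 -1.9] j [-0.01 -0.38  2.41 -0.    1.11 -0.52]
t: 14.2
ee_pos: [0.3618, 0.0495, 0.0596]
tcp_rot: [0.001, 0.987, -0.164, -0.002]
wrist_force: [-8.9, -5.6, 6.2]
width: 0.0383
tcp [0.3618 0.0495 0.0596] yaw -18.8 tool move mm [ 2.6 -2.1  2.6] tilt [-0.0051 -0.0021 -1.    ] w 0.0383 F [-8.9 -5.6  6.2] j [-0.01 -0.38  2.41 -0.    1.12  0.32]
tcp [0.3618 0.0495 0.0596] yaw x -18.84 z [-0.0051 -0.0021 -1.    ]
```

View pics/e1.png

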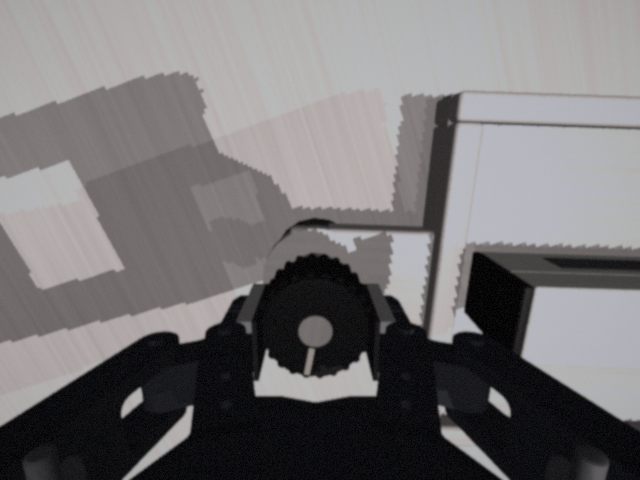

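The index line moves with the gripper, so the knob turns with it. I'll ease the side load and continue.

```bash
python3 -m pendant '[[-0.5,0.8,0,0,0,0.14,0.2],[0,0,0,0,0,0.14,0.2],[0,0,0,0,0,0.14,0.2],[0,0,0,0,0,0.14,0.2],[0,0,0,0,0,0.14,0.2],[0,0,0,0,0,0.14,0.2],[0,0,0,0,0,0.14,0.2],[0,0,0,0,0,0.14,0.2]]'; python3 -m pendant '[[0,0,0,0,0,0,0.2],[0,0,0,0,0,0,0.2],[0,0,0,0,0,0,0.2],[0,0,0,0,0,0,0.2],[0,0,0,0,0,0,0.2],[0,0,0,0,0,0,0.2],[0,0,0,0,0,0,0.2],[0,0,0,0,0,0,0.2]]'; python3 to.py .365 .0507 .057; python3 look.py e2;python3 bub.py e2s side; echo; python3 bub.py e2c scene; python3 bub.py e2w wrist >/dev/null
```

```text
t: 15.05
ee_pos: [0.3604, 0.0513, 0.0596]
tcp_rot: [0.001, 0.748, -0.664, -0.004]
wrist_force: [-13.0, 7.9, 9.2]
width: 0.0383
t: 15.85
ee_pos: [0.3604, 0.0513, 0.0596]
tcp_rot: [0.001, 0.749, -0.662, -0.004]
wrist_force: [-12.0, 5.7, 9.3]
width: 0.0386
tcp [0.3604 0.0513 0.0596] yaw -83.0 tool move mm [ 1.2 -4.5  2.6] tilt [-0.0071  0.0042 -1.    ] w 0.0386 F [-12.    5.7   9.3] j [-0.01 -0.39  2.41  0.    1.12  1.44]
tcp [0.3604 0.0513 0.0596] yaw x -82.96 z [-0.0071  0.0042 -1.    ]
-30 [125 118 117] ; -28 [126 118 118] ; -26 [122 114 115] ; -24 [107 100 101] ; -22 [76 72 73] ; -20 [40 44 42] ; -18 [22 37 32] ; -16 [16 48 38] ; -14 [19 57 45] ; -12 [21 60 49] ; -10 [25 59 49] ; -8 [29 53 45] ; -6 [47 55 53] ; -4 [72 72 71] ; -2 [89 86 86] ; 0 [97 92 94] ; 2 [98 93 94] ; 4 [97 93 93] ; 6 [89 87 88] ; 8 [68 72 70] ; 10 [43 54 51] ; 12 [32 45 42] ; 14 [31 52 44] ; 16 [30 58 50] ; 18 [30 63 52] ; 20 [31 65 56] ; 22 [31 63 52] ; 24 [33 58 50] ; 26 [49 59 55] ; 28 [79 78 78] ; 30 [106 102 101] ; 
-30 [152 150 150] ; -28 [150 148 148] ; -26 [136 133 133] ; -24 [ 99 102  99] ; -22 [52 84 72] ; -20 [22 93 71] ; -18 [ 15 105  78] ; -16 [ 15 107  80] ; -14 [ 17 106  80] ; -12 [ 19 100  75] ; -10 [33 85 67] ; -8 [67 84 76] ; -6 [109 109 108] ; -4 [135 134 133] ; -2 [143 142 141] ; 0 [142 142 141] ; 2 [136 138 137] ; 4 [119 129 125] ; 6 [ 82 113 101] ; 8 [42 89 72] ; 10 [18 78 60] ; 12 [16 88 66] ; 14 [ 16 100  75] ; 16 [ 14 104  79] ; 18 [12 98 74] ; 20 [12 78 58] ; 22 [25 55 45] ; 24 [60 65 63] ; 26 [103 103 104] ; 28 [137 137 137] ; 30 [151 150 150] ;
```

View pics/e2.png

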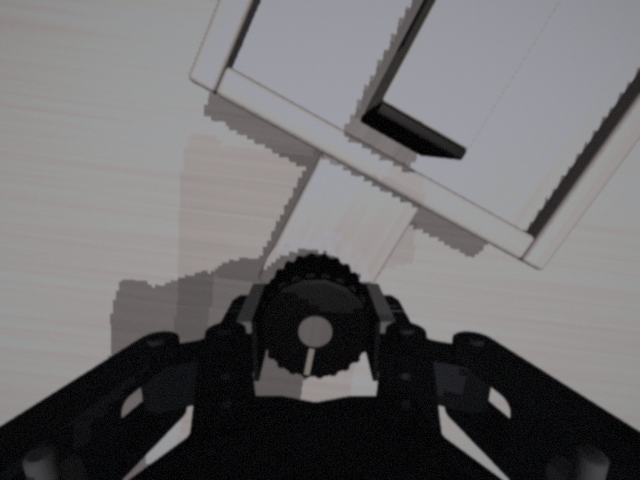

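View pics/e2s.png

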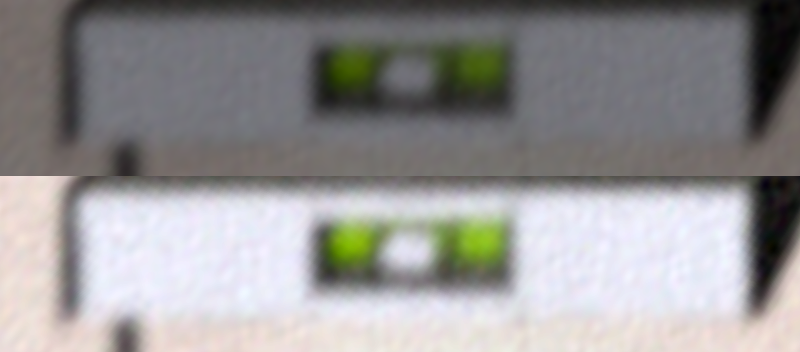

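View pics/e2c.png

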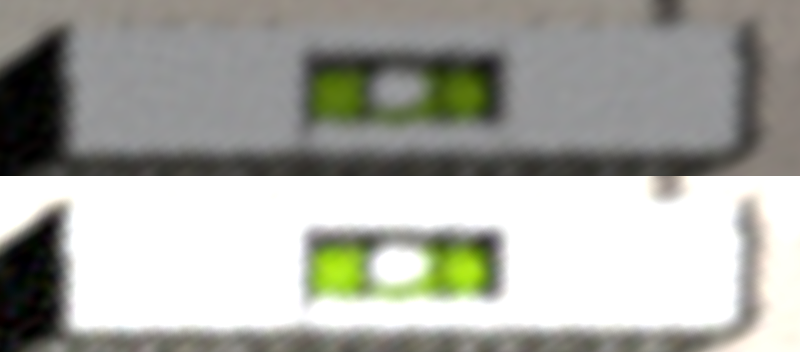

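View pics/e2w.png

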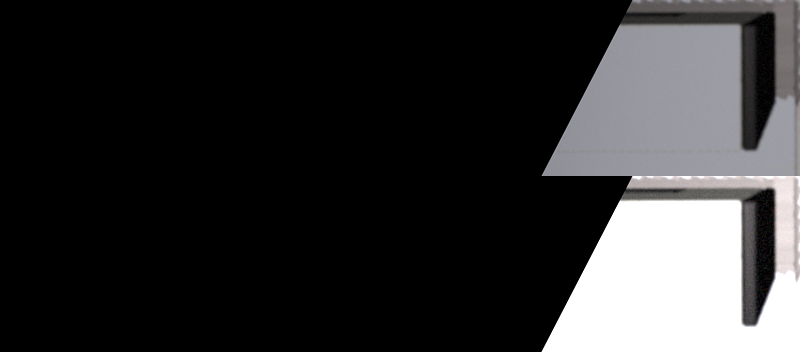

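Both fixed views show the bubble about 1-2 mm short of the middle, which agrees with the predicted -1.5. I'll turn 0.26 rad more, then release, rise and look.

```bash
python3 -m pendant '[[0,0,0,0,0,0.13,0.2],[0,0,0,0,0,0.13,0.2],[0,0,0,0,0,0,0.2],[0,0,0,0,0,0,0.5],[0,0,0,0,0,0,0.8],[0,0,0,0,0,0,1],[0,0,0,0,0,0,1],[0,0,-15,0,0,0,1]]'; python3 -m pendant '[[0,0,-40,0,0,0,1],[0,0,-40,0,0,0,1],[0,0,-40,0,0,0,1],[0,0,-20,0,0,0,1]]';  python3 to.py .5165 -.0045 .2
```

```text
t: 16.85
ee_pos: [0.3611, 0.0495, 0.0726]
tcp_rot: [-0.002, -0.657, 0.754, 0.001]
wrist_force: [-0.0, -0.9, -0.2]
width: 0.0852
t: 17.25
ee_pos: [0.3642, 0.0495, 0.2186]
tcp_rot: [0.003, -0.657, 0.754, -0.002]
wrist_force: [-0.1, 0.4, -1.1]
width: 0.0856
tcp [0.3642 0.0495 0.2186] yaw -97.8 tool move mm [  32.8 -158.1   19.7] tilt [ 0.0067 -0.     -1.    ] w 0.0856 F [-0.1  0.4 -1.1] j [-0.01 -0.57  2.25  0.    1.45  1.7 ]
```

```bash
python3 -m pendant '[[8,-39,0,0,0,0,1],[8,-39,0,0,0,0,1],[8,-39,0,0,0,0,1],[8,-39,0,0,0,0,1],[0,0,0,0,0,0,1],[0,0,0,0,0,0,1]]';  python3 to.py .5165 -.0045 .2; python3 look.py f1 vial=.085; python3 bub.py f1w wrist
```

```text
t: 17.85
ee_pos: [0.5129, -0.0036, 0.2134]
tcp_rot: [-0.001, -0.657, 0.754, 0.001]
wrist_force: [-0.9, -0.1, -0.1]
width: 0.086
tcp [ 0.5129 -0.0036  0.2134] yaw -97.9 tool move mm [ 0.4 -3.7 13.4] tilt [-2.e-03  4.e-04 -1.e+00] w 0.086 F [-0.9 -0.1 -0.1] j [-0.11 -0.17  1.97  0.    1.34  1.6 ]
tcp [ 0.5129 -0.0036  0.2134] yaw x -97.85 z [-2.e-03  4.e-04 -1.e+00]
vial 0.75 [311.3 234.3] [ 0.5128 -0.0007  0.085 ] tool d mm [ -2.9   0.2 128.4]
-30 [136 129 129] ; -28 [136 129 128] ; -26 [134 128 127] ; -24 [83 81 81] ; -22 [24 45 38] ; -20 [ 2 90 68] ; -18 [ 1 98 75] ; -16 [ 0 98 74] ; -14 [ 0 98 74] ; -12 [ 1 97 74] ; -10 [ 1 91 69] ; -8 [23 60 49] ; -6 [ 90 102  96] ; -4 [126 123 122] ; -2 [133 127 126] ; 0 [132 127 125] ; 2 [132 127 126] ; 4 [130 126 124] ; 6 [110 117 112] ; 8 [40 89 73] ; 10 [ 8 58 44] ; 12 [ 1 88 67] ; 14 [ 0 96 73] ; 16 [ 0 96 72] ; 18 [ 0 96 73] ; 20 [ 0 95 71] ; 22 [ 4 67 50] ; 24 [26 30 29] ; 26 [95 93 94] ; 28 [134 127 127] ; 30 [136 129 128] ;
```

View pics/f1w.png

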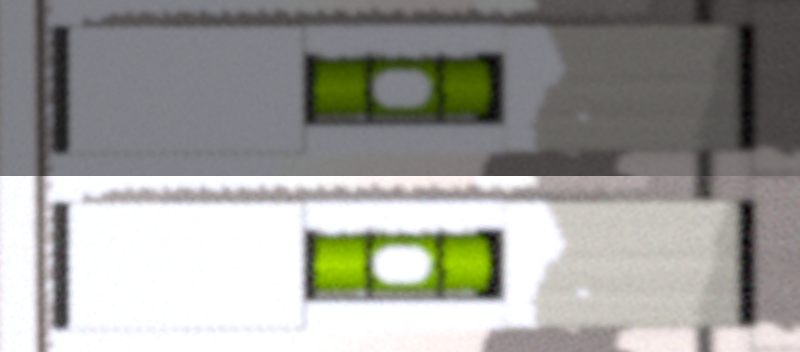

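View pics/f1.png

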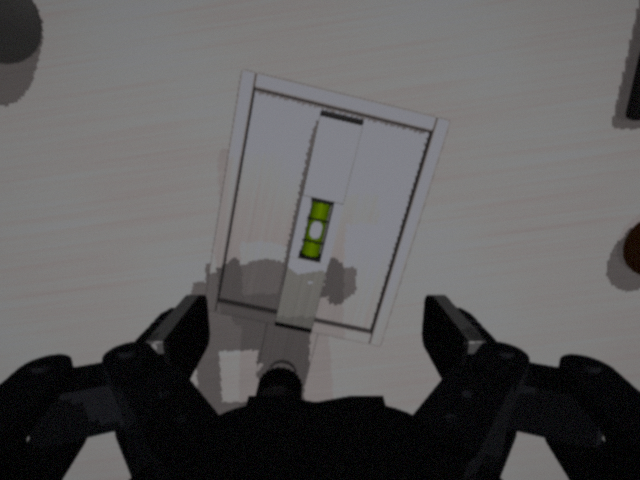

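The rectified picture shows the lines at columns 368 and 440 and the bubble at 371-434, so it's within 0.4 mm of the middle. The level and the bystanders are in place. Next I'll turn the jaws along the level and press with one finger on each side of the window.

```bash
python3 -m pendant '[[0,0,0,0,0,-0.15,0.9],[0,0,0,0,0,-0.15,0.9],[0,0,0,0,0,-0.15,0.9],[0,0,0,0,0,-0.15,0.9],[0,0,0,0,0,-0.15,0.9],[0,0,0,0,0,-0.15,0.9],[0,0,0,0,0,-0.15,0.9],[0,0,0,0,0,-0.15,0.9]]'; python3 -m pendant '[[0,0,0,0,0,-0.15,0.9],[0,0,0,0,0,0,0.9],[0,0,0,0,0,0,0.9]]'; python3 to.py .5153 -.004 .1; python3 look.py g0 vial=.085
```

```text
t: 18.8
ee_pos: [0.512, -0.0027, 0.2148]
tcp_rot: [-0.0, 0.969, -0.247, 0.001]
wrist_force: [0.3, 0.3, -0.2]
width: 0.0772
t: 19.1
ee_pos: [0.5123, -0.0029, 0.2146]
tcp_rot: [-0.0, 0.984, -0.179, 0.0]
wrist_force: [-0.4, 0.1, 0.9]
width: 0.0772
tcp [ 0.5123 -0.0029  0.2146] yaw -20.6 tool move mm [  3.1  -0.  114.6] tilt [ 1.e-03 -1.e-04 -1.e+00] w 0.0772 F [-0.4  0.1  0.9] j [-0.11 -0.18  1.97  0.    1.34  0.25]
tcp [ 0.5123 -0.0029  0.2146] yaw x -20.6 z [ 1.e-03 -1.e-04 -1.e+00]
vial 0.95 [316.6 236.3] [ 0.5132 -0.0066  0.085 ] tool d mm [  1.9   3.1 129.6]
```

View pics/g0.png

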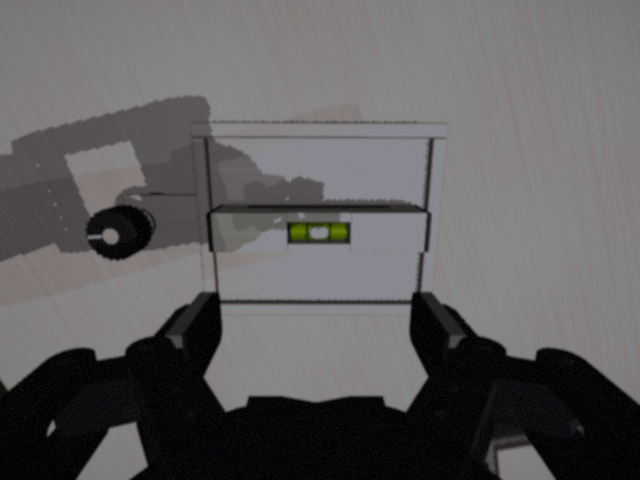

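The picture shows the level crosswise at row 233, centred between the open fingers, with the bubble centred. I'll descend to just above contact.

```bash
python3 -m pendant '[[2.5,0.8,40,0,0,0,0.9],[0,0,40,0,0,0,0.9],[0,0,30,0,0,0,0.9],[0,0,10,0,0,0,0.9],[0,0,0,0,0,0,0.9],[0,0,0,0,0,0,0.9]]'; python3 to.py .5153 -.004 .085; python3 look.py g1 vial=.085
```

```text
t: 19.8
ee_pos: [0.516, -0.005, 0.0958]
tcp_rot: [-0.0, 0.984, -0.178, 0.001]
wrist_force: [0.2, -0.2, -0.3]
width: 0.077
tcp [ 0.516  -0.005   0.0958] yaw -20.5 tool move mm [-1.1 -0.7 10.8] tilt [ 2.5e-03 -3.0e-04 -1.0e+00] w 0.077 F [ 0.2 -0.2 -0.3] j [-0.11 -0.05  2.07  0.    1.12  0.24]
tcp [ 0.516  -0.005   0.0958] yaw x -20.48 z [ 2.5e-03 -3.0e-04 -1.0e+00]
vial 0.7 [309.1 294. ] [ 0.5137 -0.0054  0.085 ] tool d mm [-2.1  1.2 10.8]
```

View pics/g1.png

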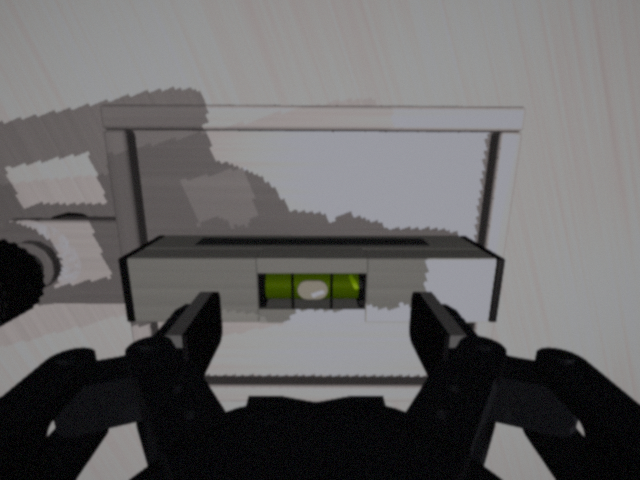

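The level is below the tips, with the window at columns 258-366 between the fingers. I'll shift slightly and feel down for contact.

```bash
python3 -m pendant '[[-1.2,1,6,0,0,0,0.9],[0,0,3,0,0,0,0.9],[0,0,1,0,0,0,0.9],[0,0,0,0,0,0,0.9]]'; python3 to.py .5153 -.004 .085
```

```text
t: 20.3
ee_pos: [0.5132, -0.0054, 0.0839]
tcp_rot: [0.0, 0.984, -0.178, -0.0]
wrist_force: [-0.6, 0.4, 0.1]
width: 0.0767
tcp [ 0.5132 -0.0054  0.0839] yaw -20.5 tool move mm [ 1.5 -2.  -1.1] tilt [-4.e-04  0.e+00 -1.e+00] w 0.0767 F [-0.6  0.4  0.1] j [-0.12 -0.04  2.08 -0.    1.1   0.24]
```

```bash
python3 -m pendant '[[0,0,1,0,0,0,0.9],[0,0,1,0,0,0,0.9],[0,0,1,0,0,0,0.9],[0,0,0,0,0,0,0.9]]'; python3 to.py .5153 -.004 .085
```

```text
t: 20.7
ee_pos: [0.5133, -0.0054, 0.0809]
tcp_rot: [0.0, 0.984, -0.178, -0.0]
wrist_force: [-0.3, -0.1, -1.6]
width: 0.077
tcp [ 0.5133 -0.0054  0.0809] yaw -20.5 tool move mm [ 1.4 -2.  -4.1] tilt [-3.e-04 -0.e+00 -1.e+00] w 0.077 F [-0.3 -0.1 -1.6] j [-0.12 -0.03  2.08 -0.    1.09  0.24]
```

```bash
python3 -m pendant '[[0,0,1,0,0,0,0.9],[0,0,1,0,0,0,0.9],[0,0,0,0,0,0,0.9]]'; python3 to.py .5153 -.004 .085
```

```text
t: 21.0
ee_pos: [0.5133, -0.0054, 0.0789]
tcp_rot: [0.0, 0.984, -0.178, -0.0]
wrist_force: [-0.1, 0.7, 0.1]
width: 0.0771
tcp [ 0.5133 -0.0054  0.0789] yaw -20.5 tool move mm [ 1.4 -2.  -6.1] tilt [-4.e-04  1.e-04 -1.e+00] w 0.0771 F [-0.1  0.7  0.1] j [-0.12 -0.03  2.08  0.    1.09  0.24]
```

```bash
python3 look.py g2 vial=.085
```

```text
tcp [ 0.5133 -0.0054  0.0789] yaw x -20.46 z [-4.e-04  1.e-04 -1.e+00]
vial 0.63 [314.3 306. ] [ 0.5138 -0.0049  0.085 ] tool d mm [ 0.3 -0.7 -6.1]
```

View pics/g2.png

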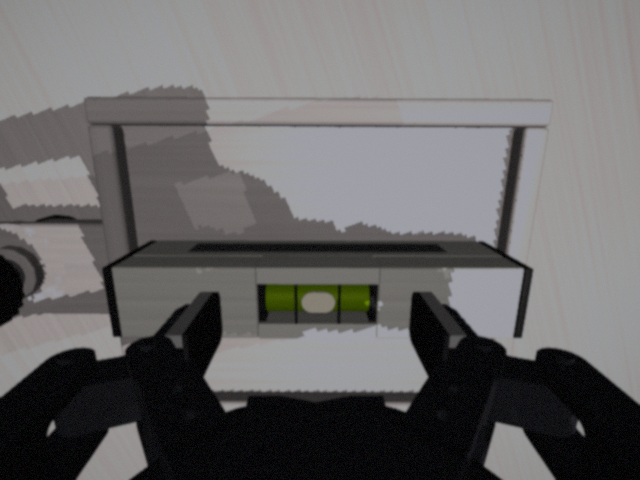

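The picture shows the level centred under the tips (its top at rows 266-335, the tips from row 292 down) and the bubble between its lines. I'll keep going down gently.

```bash
python3 -m pendant '[[0,0,1,0,0,0,0.9],[0,0,1,0,0,0,0.9],[0,0,0,0,0,0,0.9]]'; python3 -m pendant '[[0,0,1,0,0,0,0.9],[0,0,0,0,0,0,0.9]]'
```

```text
t: 21.4
ee_pos: [0.5133, -0.0054, 0.0769]
tcp_rot: [0.0, 0.984, -0.178, -0.0]
wrist_force: [0.2, 0.6, -0.3]
width: 0.0767
t: 21.6
ee_pos: [0.5133, -0.0054, 0.076]
tcp_rot: [-0.0, 0.984, -0.178, -0.0]
wrist_force: [-0.0, -0.4, 0.7]
width: 0.0769
```

```bash
python3 -m pendant '[[0,0,1,0,0,0,0.9],[0,0,0,0,0,0,0.9]]'; python3 -m pendant '[[0,0,0.5,0,0,0,0.9],[0,0,0,0,0,0,0.9]]'
```

```text
t: 21.8
ee_pos: [0.5135, -0.0054, 0.0751]
tcp_rot: [-0.0, 0.984, -0.178, 0.0]
wrist_force: [0.0, -0.5, 0.1]
width: 0.0767
t: 22.0
ee_pos: [0.5135, -0.0054, 0.0751]
tcp_rot: [0.0, 0.984, -0.178, 0.0]
wrist_force: [-2.4, 0.2, 3.5]
width: 0.0771
```

Contact at TCP z 0.075 m, 3.5 N.

```bash
python3 -m pendant '[[0,0,0.3,0,0,0,0.9],[0,0,0,0,0,0,0.9]]'; python3 -m pendant '[[0,0,0.3,0,0,0,0.9],[0,0,0,0,0,0,0.9]]'
```

```text
t: 22.2
ee_pos: [0.5135, -0.0054, 0.0751]
tcp_rot: [0.0, 0.984, -0.178, -0.0]
wrist_force: [-3.7, -0.5, 5.7]
width: 0.0767
t: 22.4
ee_pos: [0.5136, -0.0054, 0.0751]
tcp_rot: [0.0, 0.984, -0.178, -0.0]
wrist_force: [-2.5, -0.6, 7.9]
width: 0.0768
```

```bash
python3 -m pendant '[[0,0,0.4,0,0,0,0.9],[0,0,0.2,0,0,0,0.9],[0,0,0,0,0,0,0.9],[0,0,0,0,0,0,0.9],[0,0,0,0,0,0,0.9],[0,0,0,0,0,0,0.9],[0,0,0,0,0,0,0.9],[0,0,0,0,0,0,0.9]]'; python3 -m pendant '[[0,0,0,0,0,0,0.9],[0,0,0,0,0,0,0.9],[0,0,0,0,0,0,0.9],[0,0,0,0,0,0,0.9],[0,0,0,0,0,0,0.9],[0,0,0,0,0,0,0.9],[0,0,0,0,0,0,0.9],[0,0,0,0,0,0,0.9]]'; python3 look.py h1; python3 bub.py h1w wrist; for i in 1 2 3; do python3 -c "
from h import *
read_camera('side');print(np.round(sense()['wrist_force'],1))"; done
python3 - <<'E'
from h import *
for n in ('side','scene'):
    c=cam(n)
    for th,z in (('scale',0),('shaker',0),('jar',0)):
        for p,uv in pt(n,th,1): print(n,th,p,back(c,uv,z).round(4))
    u=proj(c,[.515,0,.05]).astype(int)
    im=c['im'][u[1]-100:u[1]+100,u[0]-130:u[0]+130]
    cv2.imwrite(f'pics/h1_{n}.png',cv2.resize(cv2.convertScaleAbs(im,alpha=1.4),None,fx=3,fy=3,interpolation=cv2.INTER_CUBIC)[:600,:780])
E
```

```text
t: 23.2
ee_pos: [0.5136, -0.0054, 0.0751]
tcp_rot: [0.0, 0.984, -0.178, -0.0]
wrist_force: [-6.4, -0.1, 11.3]
width: 0.0766
t: 24.0
ee_pos: [0.5136, -0.0054, 0.075]
tcp_rot: [0.0, 0.984, -0.178, -0.0]
wrist_force: [-6.2, 1.3, 11.6]
width: 0.0768
tcp [ 0.5136 -0.0054  0.075 ] yaw x -20.45 z [-3.e-04 -1.e-04 -1.e+00]
-30 [104 108 110] ; -28 [104 108 110] ; -26 [124 124 125] ; -24 [91 92 94] ; -22 [24 24 25] ; -20 [ 7 55 42] ; -18 [ 6 73 56] ; -16 [ 6 73 56] ; -14 [ 7 73 56] ; -12 [ 6 73 56] ; -10 [ 6 73 56] ; -8 [10 40 31] ; -6 [43 84 75] ; -4 [107 119 124] ; -2 [114 125 131] ; 0 [114 125 131] ; 2 [114 126 131] ; 4 [114 125 131] ; 6 [106 118 123] ; 8 [41 84 75] ; 10 [10 40 32] ; 12 [ 8 71 55] ; 14 [ 6 73 56] ; 16 [ 7 73 56] ; 18 [ 7 73 56] ; 20 [ 7 73 56] ; 22 [ 5 66 50] ; 24 [12 14 13] ; 26 [49 50 51] ; 28 [102 106 108] ; 30 [103 106 108] ; [-6.7  0.7 11.3]
[-6.6  0.8 10.9]
[-6.3  0.9 11.1]
side scale 0.97 [ 0.631 -0.368 -0.   ]
side shaker 0.57 [0.7232 0.2485 0.    ]
side jar 0.77 [ 0.434  -0.3415  0.    ]
scene scale 0.97 [ 0.6391 -0.3777  0.    ]
scene shaker 0.61 [0.717  0.2417 0.    ]
scene jar 0.67 [ 0.4366 -0.3459  0.    ]
```

View pics/h1.png

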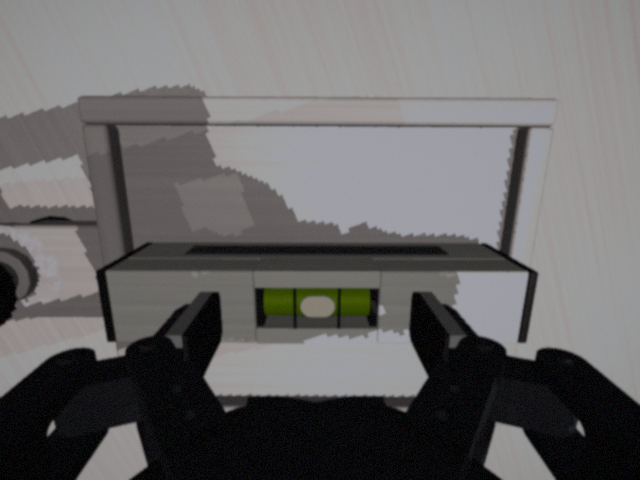

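View pics/h1w.png

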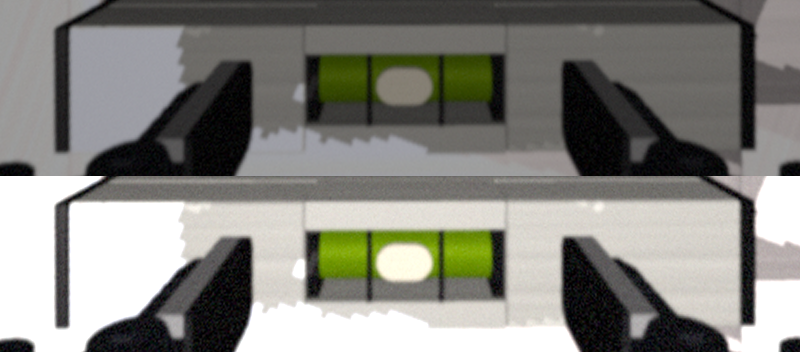

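View pics/h1_side.png

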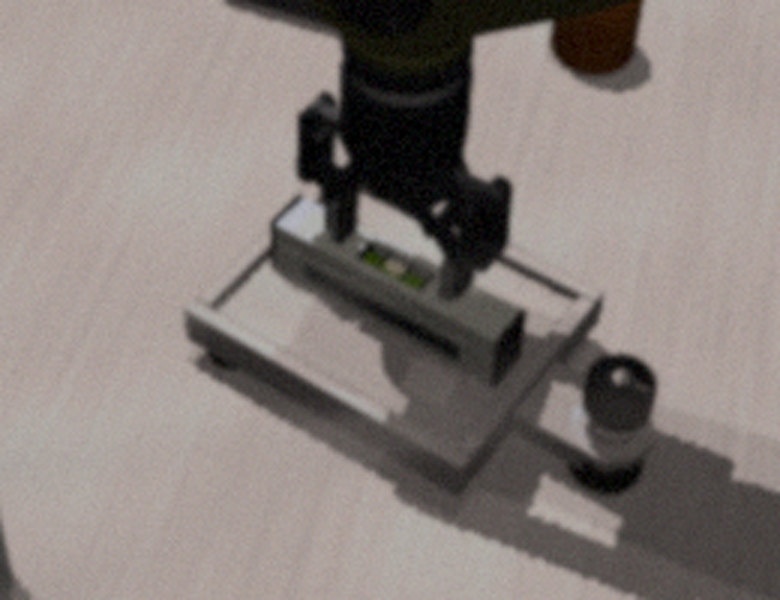

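The picture shows the bubble at 404 between the lines at 369 and 441, with 11 N down. There is 6.5 N of side load, which I'll relieve before handing in.

```bash
python3 -m pendant '[[-0.4,0.15,0,0,0,0,0.9],[0,0,0,0,0,0,0.9],[0,0,0,0,0,0,0.9]]'; python3 -m pendant '[[-0.2,0,0,0,0,0,0.9],[0,0,0,0,0,0,0.9],[0,0,0,0,0,0,0.9],[0,0,0,0,0,0,0.9],[0,0,0,0,0,0,0.9],[0,0,0,0,0,0,0.9],[0,0,0,0,0,0,0.9],[0,0,0,0,0,0,0.9]]'; python3 bub.py i1w wrist>/dev/null;for i in 1 2 3; do python3 -c "
from h import *
read_camera('side');print(np.round(sense()['wrist_force'],1))"; done
```

```text
t: 24.95
ee_pos: [0.5136, -0.0054, 0.075]
tcp_rot: [-0.0, 0.984, -0.178, 0.0]
wrist_force: [-4.5, 0.7, 9.8]
width: 0.0771
t: 25.75
ee_pos: [0.5136, -0.0054, 0.0751]
tcp_rot: [-0.0, 0.984, -0.178, 0.001]
wrist_force: [-3.0, -0.1, 9.5]
width: 0.0766
[-2.6  0.2  8.3]
[-2.1 -0.5  8.7]
[-2.2 -0.5  9.3]
```

View pics/i1w.png

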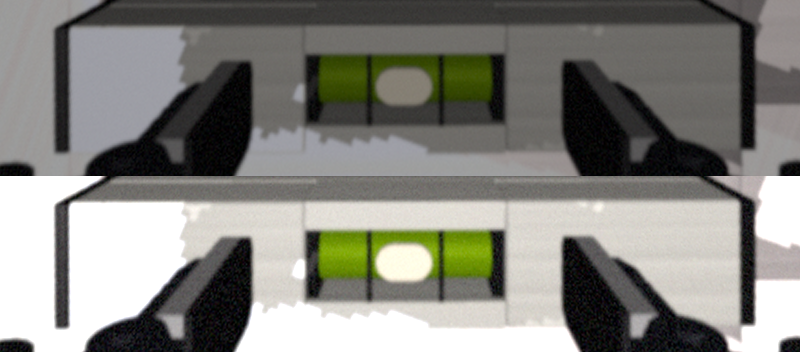

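Force is about 9 N. I'll add a little so it sits mid-band, then check it's steady.

```bash
python3 -m pendant '[[-0.2,0,0.4,0,0,0,0.9],[0,0,0,0,0,0,0.9],[0,0,0,0,0,0,0.9],[0,0,0,0,0,0,0.9],[0,0,0,0,0,0,0.9],[0,0,0,0,0,0,0.9],[0,0,0,0,0,0,0.9],[0,0,0,0,0,0,0.9]]'; python3 -m pendant '[[0,0,0,0,0,0,0.9],[0,0,0,0,0,0,0.9],[0,0,0,0,0,0,0.9],[0,0,0,0,0,0,0.9]]'; python3 bub.py j1w wrist;for i in 1 2 3; do python3 -c "
from h import *
read_camera('side');print(np.round(sense()['wrist_force'],1))"; done
```

```text
t: 26.75
ee_pos: [0.5136, -0.0054, 0.0751]
tcp_rot: [-0.0, 0.984, -0.178, 0.001]
wrist_force: [-3.7, 0.4, 10.7]
width: 0.0772
t: 27.15
ee_pos: [0.5136, -0.0054, 0.075]
tcp_rot: [-0.0, 0.984, -0.177, 0.001]
wrist_force: [-2.8, -0.3, 10.6]
width: 0.077
-30 [104 108 110] ; -28 [104 108 110] ; -26 [124 124 125] ; -24 [92 93 94] ; -22 [25 24 25] ; -20 [ 6 54 41] ; -18 [ 6 73 56] ; -16 [ 5 73 56] ; -14 [ 5 73 56] ; -12 [ 6 73 56] ; -10 [ 6 73 56] ; -8 [ 9 40 32] ; -6 [48 86 78] ; -4 [107 119 124] ; -2 [114 125 131] ; 0 [114 125 131] ; 2 [115 125 131] ; 4 [114 125 131] ; 6 [105 118 122] ; 8 [38 83 73] ; 10 [10 40 32] ; 12 [ 7 71 54] ; 14 [ 6 72 56] ; 16 [ 7 73 56] ; 18 [ 8 73 56] ; 20 [ 8 73 56] ; 22 [ 5 66 50] ; 24 [12 14 12] ; 26 [47 49 50] ; 28 [102 105 107] ; 30 [103 107 108] ; [-2.9 -0.3 10.5]
[-2.1  0.2  9.7]
[-2.4 -0.3  9.9]
```

View pics/j1w.png

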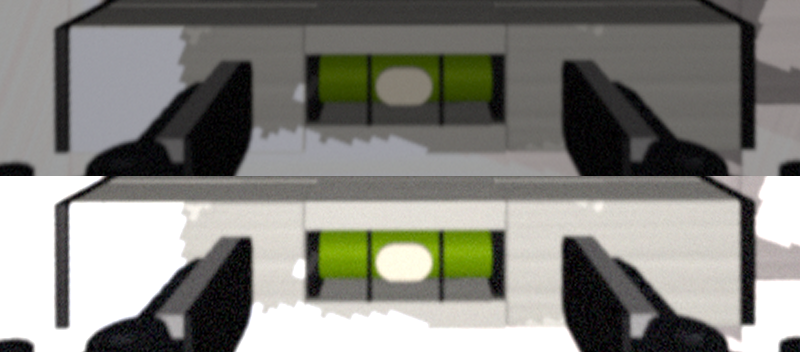

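The bubble is in the middle (404 between 369 and 441) and the press is a steady 10 N. Handing in.

```bash
python3 -c "
from station import *
print(finish_job())"
```

```text
the job is handed in; nothing more can be done
None
```

The stand is level, and I handed the job in at about 27 s with the arm still pressing on the level.

- **What I did:** I set the spirit level flat in the recess along the stand's long direction and let go of it. I then turned the foot's knob about 2.2 rad clockwise in one grasp and released it. Last, I pressed down with one finger on each side of the window.
- **Bubble:** In the last wrist picture, taken while pressing, it sat within about 0.5 mm of the middle between the lines.
- **Force:** The push was steady at about 10 N (1 kg), with about 2–3 N of side load left over. I had eased that down from 6.5 N.
- **Bystanders:** I compared the scale, the shaker and the jar with the start about 3 s before handing in. The side camera put each within about 5 mm of where it began. The scene camera had the shaker about 11 mm off, in a low-confidence reading. The arm never went near any of them, so I take that as detection error, but I didn't check it further.
- **Anything else:** While gripping the knob, the measured wrist force reached about 18 N, well under the 120 N limit. No check failed.

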